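# Press the mended tile flush into its display stand

## Robot

A 6-joint arm with a two-finger parallel gripper is mounted at the origin on the work surface. World frame = base frame: x ahead of the robot, y to its left, z up, the work surface at z = 0. Lengths are in mm, angles in rad, forces in N, time in s.
With the tool pointing down it reaches from about 225 to 725 mm from the base axis. Payload 3.1 kg.
Tool frame: the origin (TCP) lies midway between the tips of the shut fingers; the grasp point (between the pads) lies 19 mm behind it; x points along the fingers, z is the direction in which the jaws open and shut, and the axes are right-handed (so a half turn about x gives the same grasp; the last joint's range is limited). The gripper opens to 85 mm and grips with 20 to 120 N. Pads are 22 mm wide; open, the fingers measure 114 mm over their backs; the gripper's body (76 mm by 85 mm) begins 54 mm behind the grasp point. The pads swing forward as they close: fully open they stand 13 mm farther back than shut.
Start: joints at [1.046, 0.048, 0.099, 1.622, 0, 1.443], TCP at [202.902, 484.198, 202.012] pointing down, gripper open.
Joint ranges: [-2.91, 2.91], [-0.99, 1.94], [-1.21, 1.42], [-2.12, 2.29], [-1.49, 1.47], [-3.14, 3.14]. Speed limits (rad/s): [2.79, 2.79, 3.14, 3.14, 3.14, 3.14].

## Interface

Orientations are given as a rotation vector (axis times angle).
In Python, from plant import env gives the robot as it stands.
- The arm moves only by the tool carry_out, never from a script. Its argument "increments" is a list of rows, each a list of 5 numbers: the finger opening in mm, from 0 to 85.4, then the shift along the world's x, y, z in mm, then the turn about the world's z in rad. A call has 1 to 5 rows; each row shifts and turns the commanded pose from where the row before left it; what a row does not reach is not made up. A row lasts 1/12 s, in which the tool goes at most 41.7 mm and 7.16 degrees, less where a joint would pass 70% of its speed; a pose out of reach is approached as far as the arm can. A call is refused whole if a number of a shift passes 41.7 or a number of a turn 0.125, either way. A call with a gripper value outside its range is refused whole. The fingers move at their own pace and stop on an object; "newtons" is the grip in N (left out, the last holds). Time passes only in rows, so rows that do not move let the fingers close. It gives the time, the measured TCP pose, the force and the opening at its end, in the units of the state.
- env.get_obs(): the state, without advancing time (a new reading comes with each control period).
- env.grab_frame(name): name is "side" or "top"; returns a dict with "frame" (420x560x3 uint8, red, green, blue), "fx", "fy", "cx", "cy" (pixels), "k1" (the pictures are not rectified: a ray, as slopes to the right and down, at radius r is drawn at 1 + k1 r^2 times it, then the intrinsics apply), "rvec" (rotation vector, rad) and "tvec" (3), from world to camera coordinates, as OpenCV has them. Camera axes: x right, y down, z forward; pixel columns grow to the right and rows downward; lengths in mm; the calibration is good to about 2 mm. A picture is of the moment at which its call begins. There is no depth.
- env.hand_in(): hands the job in, once; it reports no verdict.
The state is a dict: "t": time; "joint_pos": joint angles; "joint_vel": joint speeds; "tau": joint torques, N m; "tcp_pos": TCP position; "orientation": TCP orientation; "force": force on the tool from outside, world axes, zero at the start; "torque": the same for the moment, N m; "gripper_width": finger opening in mm.
Only numpy, scipy, OpenCV 4.12 (cv2) and the standard library are available. Lean on these libraries where they do the work, as an engineer would, in place of code of your own. Each camera call takes 0.05 s, during which the arm holds its last target. There are 200 camera calls.

## Task

Take the mended rectangular tile out of its drying cradle, lay it flat on the glass sheet and let go, then take it again the other way (the stand leaves room for fingers only beside its long sides) and set it, gold-seamed face up, into the recess of the oak display stand. Press it down until it is fully home, flush with the stand's top face. Do not drop the tile, and leave the round piece and everything else on the table where it is.

Things in the scene. Friction and masses are not known exactly. Their poses are not given: they have to be found in the camera images.
- tile: white ceramic tile with fine gold seams, block 64 (x) x 40 (y) x 18 (z) mm, about 105 g; origin: centre of underside. It starts on the 12 high base of cradle_a, x along the rails, overhanging the base about 4 at each end; the rails stand 3 from its long sides and 6 above its top, so there only its short ends (64 across) can be gripped. In the stand either way round will do.
- disc: round white mended ceramic piece, diameter 44 mm, height 18 mm, in the other cradle; it is not wanted. Origin: centre of its underside
- cradle_a: wooden drying cradle, fixed: base 56 (x) x 66 (y) x 12 mm high, with two rails along x, each 10 thick, on its long sides, 46 apart and rising to 36 above the table; open at both x ends. Origin: centre of its underside. It may stand in either of two places.
- cradle_b: wooden drying cradle, fixed: base 56 (x) x 66 (y) x 12 mm high, with two rails along x, each 10 thick, on its long sides, 46 apart and rising to 36 above the table; open at both x ends. Origin: centre of its underside. It may stand in either of two places.
- glass: clear, faintly green glass sheet with darker edges lying on the table, fixed, 180 (x) x 160 (y) x 6 mm thick, empty; origin: centre of its underside
- stand: oak display stand, fixed: block 108 (x) x 100 (y) x 30 mm high, in its top a central recess 68 (x) x 44 (y), edges chamfered 2. At each x end a cheek 13 thick, inner face 39 from the middle, rises 26 above the top face (to 56): no room for fingers at the recess's short ends. The top face beside the long sides is free. Origin: centre of underside, z up.
- bed (a joint): bed plate in the recess, 63 x 39 mm, slides down: 0 = raised, its upper face 8 below the stand's top face (22 above the table); 0.010 m = on its stop, 18 below the top face, when the tile lies flush. No spring: friction holds it, it gives way at about 6 N, so the tile alone does not lower it. It starts between 0 and 0.003.
- tape: roll of paper tape lying flat, outside diameter 60, height 20 mm; origin: centre of its underside
- jar: clear glass jar with brass lid, diameter 56, height 75 mm; origin: centre of its underside
- tin: low round steel tin, diameter 50, height 30 mm; origin: centre of its underside
- pot: terracotta brush pot, diameter 68, height 85 mm, with three brushes sticking up to 175; origin: centre of its underside
- spatula: spatula lying on the table, 170 mm long along its x
- jar2: amber glass jar with brass lid, diameter 54, height 65 mm; origin: centre of its underside
- brush: brush lying on the table, 170 mm long along its x
Mind the look-alikes: they are no part of the job. Leave any green or pink look-alike of the tile alone.

How it is judged (in metres and radians):
On the way, in this order (a step that is already met when the one before it is completed fails the run):
1. the tile lies flat on the glass sheet, let go (contact force between tile and glass above 0.2 N and contact force between tile and the fingers below 0.05 N and angle between tile's own z axis and vertical below 0.1 rad and z of tile in the frame of glass below 0.009 m and linear speed of tile below 0.02 m/s), for 0.2 s.
2. the tile is in the recess, its underside below the stand's top face (x of tile in the frame of stand between -0.003 and 0.003 m and y of tile in the frame of stand between -0.003 and 0.003 m and angle between the x axis of tile and the x axis of stand, either way round below 0.08 rad and angle between tile's own z axis and vertical below 0.06 rad and z of tile in the frame of stand below 0.026 m), for 0.1 s.
At the end, for the whole second after the job is handed in: The tile lies at rest in the stand's recess, let go, gold-seamed face up and level (within 0.06 rad), within 3 mm of the recess's centre and 0.08 rad of its direction, either way round, its top face within 1.5 mm of the stand's top face; the other things are within 20 mm of where they were (x of tile in the frame of stand between -0.003 and 0.003 m and y of tile in the frame of stand between -0.003 and 0.003 m and angle between the x axis of tile and the x axis of stand, either way round below 0.08 rad and angle between tile's own z axis and vertical below 0.06 rad and z of tile in the frame of stand below 0.0135 m and linear speed of tile below 0.01 m/s and contact force between tile and the fingers below 0.05 N); the robot touches nothing.
It fails at once if the tile is dropped (falls free of the fingers by more than about 18 mm) (contact force between tile and the fingers below 0.01 N and linear speed of tile above 0.6 m/s).
It fails at once if the round piece or another thing on the table is moved by more than 20 mm (distance of any of disc, tape, jar, tin, pot, spatula, jar2, brush from where it was at the start of the episode above 0.02 m).
It also fails if it takes over 64 s, if anything falls off the work surface, if the arm or the gripper's body presses on something with over 40 N, if the wrist force passes 120 N, or if a joint passes its speed limit or range.

## Working session

There is one attempt and no reset: what is moved stays moved. The work goes in short steps, Python scripts to look and compute and a tool call to move; the robot and the scene stay as the last step left them, time stands still between calls to the robot, and variables do not carry over. Pictures are saved under pics/ and viewed, about 8 in all and at most 12, crops included, and the job is handed in when it is done.

Besides the shell and the picture viewer there is one more tool, called after "Call:" as name(argument=value, ...) on one line, values as JSON. carry_out: Moves the arm, as the interface text tells. Its arguments: {"type":"object","properties":{"increments":{"type":"array","items":{"type":"array","items":{"type":"number"}}},"newtons":{"type":"number"}},"required":["increments"]}

```bash
mkdir -p pics; cat > h.py <<'E'
import numpy as np, cv2
from plant import env
def grab(n):
    return env.grab_frame(n)
def ray(d,u,v,z):
    K=np.array([[d['fx'],0,d['cx']],[0,d['fy'],d['cy']],[0,0,1.]])
    s=cv2.undistortPoints(np.array([[[u,v]]],float),K,np.array([d['k1'],0,0,0.]))[0,0]
    R=cv2.Rodrigues(np.array(d['rvec'],float))[0];t=np.array(d['tvec'],float)
    c=-R.T@t; r=R.T@np.array([s[0],s[1],1]); return c+r*(z-c[2])/r[2]
def proj(d,P):
    K=np.array([[d['fx'],0,d['cx']],[0,d['fy'],d['cy']],[0,0,1.]])
    return cv2.projectPoints(np.array(P,float).reshape(-1,1,3),np.array(d['rvec'],float),np.array(d['tvec'],float),K,np.array([d['k1'],0,0,0.]))[0][:,0]
E
python3 - <<'E'
from h import *
import pickle
for n in('top','side'):
    d=grab(n);pickle.dump(d,open(n+'0.pkl','wb'))
    cv2.imwrite(f'pics/{n}0.png',cv2.resize(d['frame'][:,:,::-1],(800,600),interpolation=cv2.INTER_CUBIC))
    R=cv2.Rodrigues(np.array(d['rvec'],float))[0];print(n,-R.T@d['tvec'],d['fx'],d['k1'])
o=env.get_obs();print(o)
E
```

```text
top [ 409.57970145  102.08470731 1228.15767391] 480.540436463668 -0.12474565211755716
side [ -50.45834809 -695.39653467  711.6927487 ] 468.16469500876104 -0.06110561201027193
{'t': 0.1, 'joint_pos': array([1.04617844e+00, 4.86980446e-02, 9.77275108e-02, 1.62199950e+00,
       8.32007521e-06, 1.44297333e+00]), 'joint_vel': array([-0.00127784, -0.00124282,  0.00444263, -0.00139823, -0.00096009,
       -0.00045724]), 'tau': array([ 1.83673474e-03, -3.39852297e+01,  3.20935643e+01,  1.58211234e-02,
       -5.71487647e-05, -6.44655156e-07]), 'tcp_pos': array([202.59907556, 483.65749508, 200.90964081]), 'orientation': array([-0.91318793,  1.37318418,  0.91161316]), 'force': array([ 0.06242393, -0.04313556,  0.22802565]), 'torque': array([-0.0437385 , -0.01581273, -0.02452671]), 'gripper_width': 85.67868796957539}
```

View pics/top0.png

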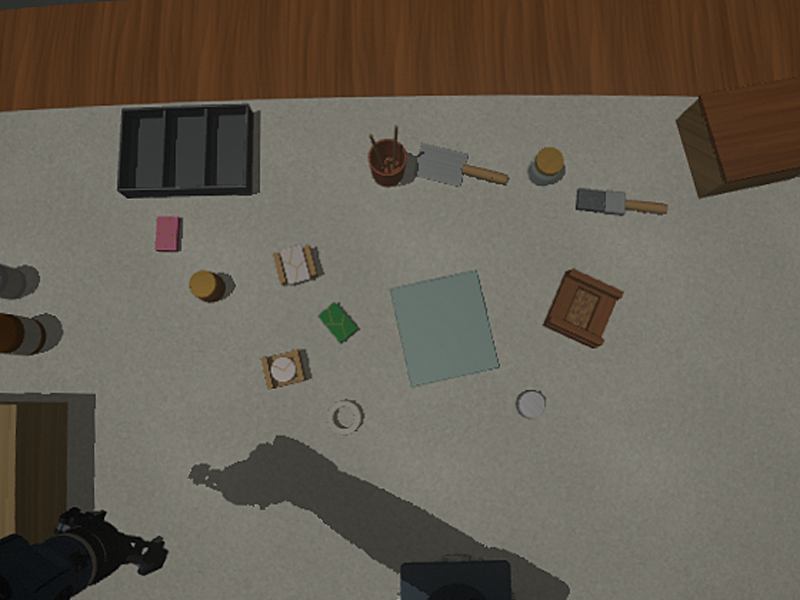

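View pics/side0.png

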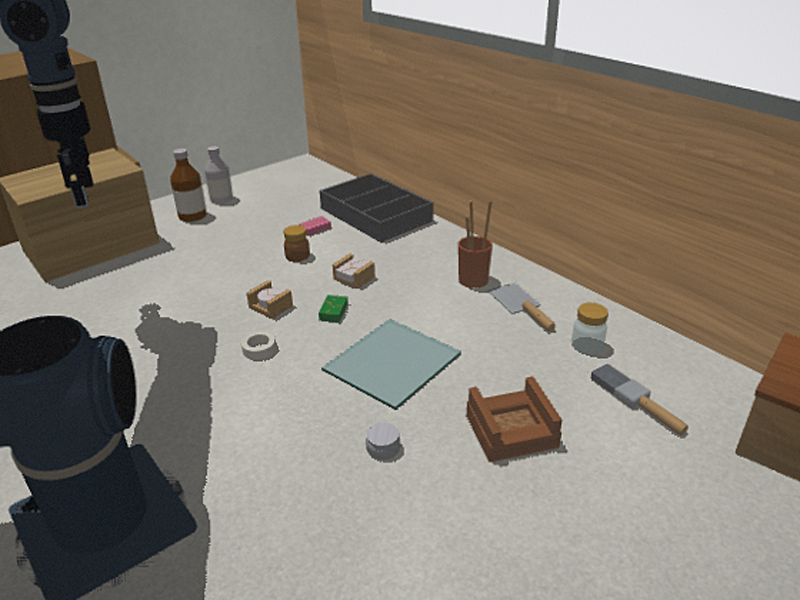

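The pale pieces are the rectangular one at top (297,263) and the round one at (284,368), each in a cradle. There is also a green block at (338,322) and a pink one at (168,233). The one at (297,263) fits: white, rectangular, in a cradle. I'll confirm with an enlarged crop.

```bash
python3 - <<'E'
from h import *
import pickle
def crop(n,u,v,w,h,s):
    f=pickle.load(open(n+'0.pkl','rb'))['frame'][v:v+h,u:u+w,::-1]
    c=cv2.resize(f,(w*s,h*s),interpolation=cv2.INTER_CUBIC)
    c=cv2.convertScaleAbs(c,alpha=1.3,beta=10)
    for i in range(0,w,10):cv2.line(c,(i*s,0),(i*s,6),(0,0,255));cv2.putText(c,str(u+i),(i*s,16),0,.35,(0,0,255))
    for i in range(0,h,10):cv2.line(c,(0,i*s),(6,i*s),(0,0,255));cv2.putText(c,str(v+i),(7,i*s+4),0,.35,(0,0,255))
    return c
a=np.hstack([crop('top',188,166,40,38,10),crop('top',376,184,66,63,6)[:380,:396]])
b=np.hstack([crop('side',226,172,44,32,9)[:220,:396],crop('side',320,260,80,44,5)])
b=np.pad(b,((0,0),(0,796-b.shape[1]),(0,0))) if b.shape[1]<796 else b
cv2.imwrite('pics/crop.png',np.vstack([a,b[:,:796]]))
E
```

```text
Traceback (most recent call last):
ValueError: all the input array dimensions except for the concatenation axis must match exactly, but along dimension 0, the array at index 0 has size 380 and the array at index 1 has size 378
```

```bash
cat >> h.py <<'E'
def crop(f,u,v,w,h,s,W,H):
    c=cv2.resize(f[v:v+h,u:u+w,::-1],(w*s,h*s),interpolation=cv2.INTER_CUBIC)
    c=cv2.convertScaleAbs(c,alpha=1.3,beta=10)
    for i in range(0,w,10):cv2.line(c,(i*s,0),(i*s,6),(0,0,255));cv2.putText(c,str(u+i),(i*s,16),0,.35,(0,0,255))
    for i in range(0,h,10):cv2.line(c,(0,i*s),(6,i*s),(0,0,255));cv2.putText(c,str(v+i),(7,i*s+4),0,.35,(0,0,255))
    o=np.zeros((H,W,3),np.uint8);c=c[:H,:W];o[:c.shape[0],:c.shape[1]]=c;return o
E
python3 - <<'E'
from h import *
import pickle
T,S=[pickle.load(open(n+'0.pkl','rb'))['frame'] for n in('top','side')]
cv2.imwrite('pics/crop.png',np.vstack([np.hstack([crop(T,188,166,40,38,10,400,340),crop(T,378,184,66,58,6,400,340)]),
 np.hstack([crop(S,226,174,44,30,9,400,260),crop(S,322,260,78,64,5,400,320)[:260]])]))
E
```

```text
(no output)
```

View pics/crop.png

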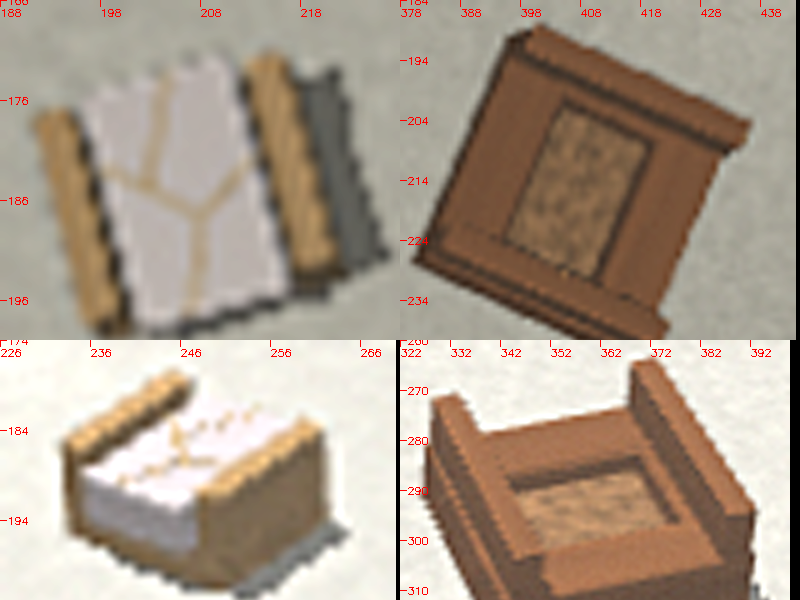

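The crop confirms it: the rectangular white tile with gold seams up is at top frame px (208,186). Next I'll fit poses by silhouette.

```bash
cat >> h.py <<'E'
from scipy.optimize import minimize
def hulls(d,boxes,p,off,s):
    c,n=np.cos(p[2]),np.sin(p[2]); m=np.zeros((420*s,560*s),np.uint8)
    for b in boxes:
        P=np.array([[x,y,z] for x in b[:2] for y in b[2:4] for z in b[4:]],float)
        W=np.c_[p[0]+c*P[:,0]-n*P[:,1],p[1]+n*P[:,0]+c*P[:,1],P[:,2]]
        q=(proj(d,W)+.5)*s-.5
        cv2.fillConvexPoly(m,cv2.convexHull(np.round(q*16).astype(np.int32)),1,shift=4)
    return m
def fit(d,mask,boxes,p0,s=4):
    M=cv2.resize(mask.astype(np.float32),None,fx=s,fy=s,interpolation=cv2.INTER_LINEAR)>.5
    def f(p):
        h=hulls(d,boxes,p,0,s)>0; return 1-(h&M).sum()/max(1,(h|M).sum())
    best=minimize(f,p0,method='Nelder-Mead',options=dict(initial_simplex=[p0,[p0[0]+6,*p0[1:]],[p0[0],p0[1]+6,p0[2]],[*p0[:2],p0[2]+.1]],xatol=.05,fatol=1e-5))
    best=minimize(f,best.x,method='Nelder-Mead',options=dict(initial_simplex=[best.x,best.x+[2,0,0],best.x+[0,2,0],best.x+[0,0,.03]],xatol=.05,fatol=1e-5))
    return best.x,best.fun
def roi(m,u,v,r):
    o=np.zeros(m.shape[:2],bool);o[v-r:v+r,u-r:u+r]=m[v-r:v+r,u-r:u+r];
    n,l,st,_=cv2.connectedComponentsWithStats(o.astype(np.uint8));return l==1+np.argmax(st[1:,4]) if n>1 else o
STAND=[(-54,54,-50,50,0,30),(-52,-39,-50,50,0,56),(39,52,-50,50,0,56)]
E
python3 - <<'E'
from h import *
import pickle
T,S=[pickle.load(open(n+'0.pkl','rb')) for n in('top','side')]
def q(x,y): return 188+(x+.5)/10-.5,166+(y+.5)/10-.5
C=np.array([ray(T,*q(*c),30)[:2] for c in[(80,95),(240,60),(288,293),(133,328)]])
print('tile corners',C.round(1).tolist(),C.mean(0),[np.linalg.norm(C[i]-C[i-1]).round(1) for i in range(4)])
G=np.array([ray(T,u*.7,v*.7,6)[:2] for u,v in[(391,289),(478,271),(499,367),(411,386)]]);print('glass',G.round(1).tolist(),G.mean(0))
g=ray(T,408,216,40);
for n,d,u,v,r in(('top',T,408,216,36),('side',S,360,293,40)):
    f=d['frame'].astype(int); m=roi(f[:,:,0]-f[:,:,2]>25,u,v,r)
    R=[fit(d,m,STAND,[g[0],g[1],a]) for a in (1.0,1.2,1.35)]
    R=min(R,key=lambda r:r[1]);print(n,m.sum(),R)
f=T['frame'].astype(int)
m=roi((f.min(2)>120)&(f[:,:,0]-f[:,:,2]<40),208,185,16)
for b in range(110,170,15):
    m=roi((f.min(2)>b),208,185,15); print(b,m.sum())
print(f[185,203],f[185,185])
for n,uv in dict(disc=(284,368,30),jar2=(207,285,65),green=(338,322,18),tape=(347,417,20),tin=(531,404,30),pot=(387,160,85),jar=(548,160,75),pink=(168,233,15)).items(): print(n,ray(T,uv[0]*.7,uv[1]*.7,uv[2]).round(0))
E
```

```text
tile corners [[646.5, 302.7], [654.8, 261.7], [594.5, 249.5], [586.3, 288.8]] [620.52587543 275.67999779] [np.float64(61.8), np.float64(41.8), np.float64(61.5), np.float64(40.2)]
glass [[576.3, 104.9], [606.4, -52.7], [433.1, -84.7], [402.6, 72.4]] [504.60508226   9.95456289]
top 1416 (array([ 530.77719717, -232.50255681,    1.08853961]), np.float64(0.2583170254403131))
side 2640 (array([ 537.88080239, -233.66451468,    1.13399814]), np.float64(0.20966230803698727))
110 265
125 61
140 0
155 0
[130 119 102] [123 121 112]
disc [437. 294.  30.]
jar2 [581. 423.  65.]
green [517. 200.  18.]
tape [351. 185.  20.]
tin [ 367. -135.   30.]
pot [791. 108.  85.]
jar [ 791. -175.   75.]
pink [686. 512.  15.]
```

```bash
python3 - <<'E'
from h import *
import pickle
T,S=[pickle.load(open(n+'0.pkl','rb')) for n in('top','side')]
def solid(m):
    c,_=cv2.findContours(m.astype(np.uint8),cv2.RETR_EXTERNAL,cv2.CHAIN_APPROX_NONE);o=np.zeros(m.shape,np.uint8);cv2.drawContours(o,[max(c,key=cv2.contourArea)],-1,1,-1);return o>0
vis=[]
for n,d,u,v,r in(('top',T,408,216,36),('side',S,360,293,40)):
    s=cv2.cvtColor(d['frame'],cv2.COLOR_RGB2HSV)[:,:,1]
    for th in (70,90):
        m=solid(roi(s>th,u,v,r))
        R=min([fit(d,m,STAND,[532,-233,a]) for a in (1.05,1.2)],key=lambda r:r[1]);print(n,th,m.sum(),R)
    im=d['frame'].copy(); h=hulls(d,STAND,R[0],0,4)
    big=crop(im,u-40,v-40,80,80,5,400,400)
    c,_=cv2.findContours(h,0,2);
    for k in c: cv2.drawContours(big,[((k-np.array([(u-40)*4,(v-40)*4]))*1.25).astype(np.int32)],-1,(255,255,0),1)
    p=R[0];cc,ss=np.cos(p[2]),np.sin(p[2])
    for X,Y,z in((34,22,30),(32.5,20.5,30)):
        Q=np.array([[p[0]+cc*x-ss*y,p[1]+ss*x+cc*y,z] for x,y in((X,Y),(X,-Y),(-X,-Y),(-X,Y))])
        cv2.polylines(big,[((proj(d,Q)-[u-40,v-40]+.5)*5).astype(np.int32)],True,(0,255,0))
    vis.append(big)
# tile
b=vis[0]
s=cv2.cvtColor(T['frame'],cv2.COLOR_RGB2HSV)
Rt=[]
big=crop(T['frame'],183,161,50,50,8,400,400)
P=[620.5,275.7,.2]
for X,Y,Z in((32,20,30),):
    c,n=np.cos(P[2]),np.sin(P[2]);Q=np.array([[P[0]+c*x-n*y,P[1]+n*x+c*y,Z] for x,y in((X,Y),(X,-Y),(-X,-Y),(-X,Y))])
    cv2.polylines(big,[((proj(T,Q)-[183,161]+.5)*8).astype(np.int32)],True,(255,255,0))
# cradle rails tops at z=36
for y0,y1 in((23,33),(-33,-23)):
    Q=np.array([[P[0]+c*x-n*y,P[1]+n*x+c*y,36] for x,y in((28,y0),(28,y1),(-28,y1),(-28,y0))])
    cv2.polylines(big,[((proj(T,Q)-[183,161]+.5)*8).astype(np.int32)],True,(0,255,0))
cv2.imwrite('pics/ov.png',cv2.resize(np.vstack([np.hstack(vis),np.hstack([big,big*0])])[:, :],(800,800))[:600] if 0 else np.hstack([vis[0][:, :],big]))
cv2.imwrite('pics/ov2.png',vis[1])
E
```

```text
top 70 1842 (array([ 532.99994093, -231.69557457,    1.11917451]), np.float64(0.16697096950885526))
top 90 1822 (array([ 533.97585578, -232.02847744,    1.10679809]), np.float64(0.16821544292963253))
side 70 2657 (array([ 538.50847586, -233.04685307,    1.13334902]), np.float64(0.20270435883818783))
side 90 2615 (array([ 537.59930891, -233.71260548,    1.11559465]), np.float64(0.20780313603152456))
```

View pics/ov.png

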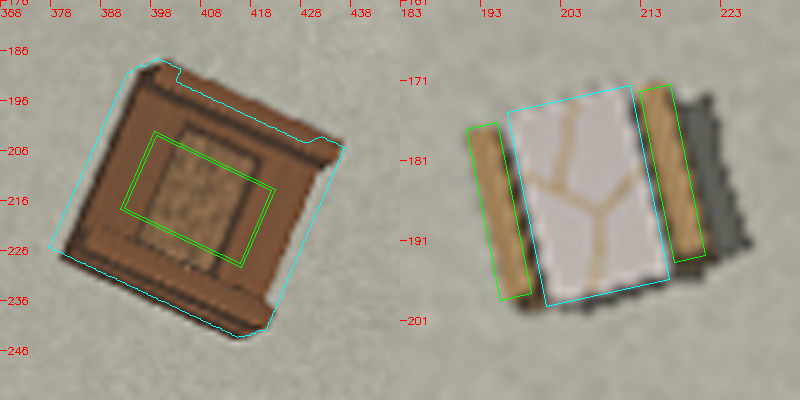

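The tile overlay matches, but the stand is fitted 90° wrong: its cheeks lie at the image's top and bottom, so its yaw is about -0.45. Refitting.

```bash
python3 - <<'E'
from h import *
import pickle
T,S=[pickle.load(open(n+'0.pkl','rb')) for n in('top','side')]
def solid(m):
    c,_=cv2.findContours(m.astype(np.uint8),cv2.RETR_EXTERNAL,cv2.CHAIN_APPROX_NONE);o=np.zeros(m.shape,np.uint8);cv2.drawContours(o,[max(c,key=cv2.contourArea)],-1,1,-1);return o>0
vis=[]
for n,d,u,v,r in(('top',T,408,216,36),('side',S,360,293,40)):
    s=cv2.cvtColor(d['frame'],cv2.COLOR_RGB2HSV)[:,:,1]
    for th in (70,90):
        m=solid(roi(s>th,u,v,r))
        R=min([fit(d,m,STAND,[532,-233,a]) for a in (-.55,-.4)],key=lambda r:r[1]);print(n,th,m.sum(),R)
    big=crop(d['frame'],u-40,v-40,80,80,5,400,400)
    c,_=cv2.findContours(hulls(d,STAND,R[0],0,4),0,2)
    for k in c: cv2.drawContours(big,[((k-np.array([(u-40)*4,(v-40)*4]))*1.25).astype(np.int32)],-1,(255,255,0),1)
    p=R[0];cc,ss=np.cos(p[2]),np.sin(p[2])
    for X,Y,z in((36,24,30),(34,22,28)):
        Q=np.array([[p[0]+cc*x-ss*y,p[1]+ss*x+cc*y,z] for x,y in((X,Y),(X,-Y),(-X,-Y),(-X,Y))])
        cv2.polylines(big,[((proj(d,Q)-[u-40,v-40]+.5)*5).astype(np.int32)],True,(0,255,0))
    vis.append(big)
cv2.imwrite('pics/ov3.png',np.hstack(vis))
from scipy.spatial.transform import Rotation as Ro
o=env.get_obs();print(o['tcp_pos'],Ro.from_rotvec(o['orientation']).as_matrix().round(3))
E
```

```text
top 70 1842 (array([ 5.33432750e+02, -2.33803112e+02, -4.53124847e-01]), np.float64(0.04263893402664931))
top 90 1822 (array([ 5.33776629e+02, -2.34061953e+02, -4.39805368e-01]), np.float64(0.05250837207790093))
side 70 2657 (array([ 5.37071757e+02, -2.35116107e+02, -4.56717141e-01]), np.float64(0.030102169093277897))
side 90 2615 (array([ 5.36425232e+02, -2.35076584e+02, -4.73140144e-01]), np.float64(0.043092783505154664))
[202.59907556 483.65749508 200.90964081] [[-0.001 -0.922  0.386]
 [-0.002  0.386  0.922]
 [-1.     0.    -0.002]]
```

View pics/ov3.png

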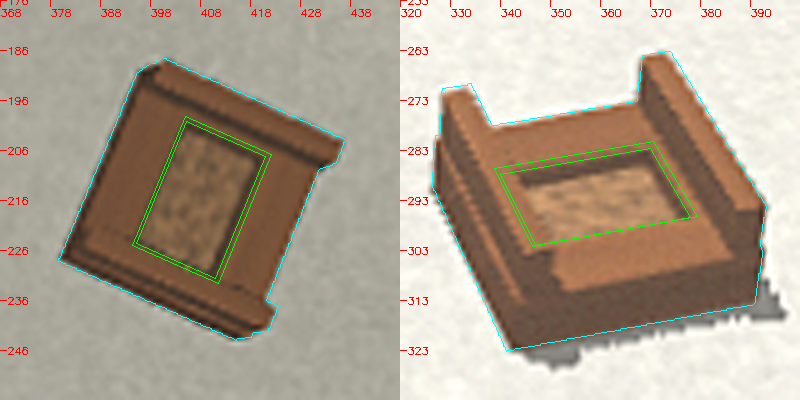

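Call:
carry_out(increments=[[85, 15, -7, 0, -0.07], [85, 30, -15, -5, -0.07], [85, 30, -15, -5, -0.07], [85, 30, -15, -5, -0.07], [85, 30, -15, -5, -0.07]], newtons=40)

```text
t: 0.52
tcp_pos: [338.7, 416.3, 181.2]
orientation: [-0.642, 1.475, 0.642]
force: [0.2, 0.4, -0.4]
gripper_width: 85.2
```

Call:
carry_out(increments=[[85, 30, -15, -5, -0.07], [85, 30, -15, -5, -0.07], [85, 30, -15, -5, -0.07], [85, 30, -15, -5, -0.07], [85, 30, -15, -5, -0.07]])

```text
t: 0.93
tcp_pos: [488.9, 341.0, 156.0]
orientation: [-0.369, 1.54, 0.369]
force: [0.4, 0.7, 0.1]
gripper_width: 85.0
```

Call:
carry_out(increments=[[85, 30, -15, -5, -0.07], [85, 30, -15, -5, -0.07], [85, 30, -15, -5, -0.07], [85, 30, -15, -5, -0.065], [85, 15, -7, -5, 0]])

```text
t: 1.35
tcp_pos: [625.8, 272.3, 130.1]
orientation: [-0.153, 1.566, 0.151]
force: [-0.3, 0.3, -0.8]
gripper_width: 85.2
```

```bash
cat >> h.py <<'E'
def st():
    from scipy.spatial.transform import Rotation as Ro
    o=env.get_obs();R=Ro.from_rotvec(o['orientation']).as_matrix()
    print('t',round(o['t'],2),o['tcp_pos'].round(2),'psi',round(np.arctan2(R[1,2],R[0,2]),4),'down',R[:,0].round(3),'F',o['force'].round(1),'w',round(o['gripper_width'],1),'q6',o['joint_pos'][5].round(2))
    return o
E
python3 -c "
from h import *
st()"
```

```text
t 1.35 [625.75 272.27 130.12] psi 0.1937 down [-0.    -0.002 -1.   ] F [-0.3  0.3 -0.8] w 85.2 q6 1.69
```

Call:
carry_out(increments=[[85, -5, 3.5, -20, 0.006], [85, 0, 0, -20, 0], [85, 0, 0, -20, 0], [85, 0, 0, -10, 0], [85, 0, 0, 0, 0]])

```text
t: 1.77
tcp_pos: [615.0, 277.6, 57.3]
orientation: [-0.162, 1.573, 0.16]
force: [-1.2, 0.1, 0.2]
gripper_width: 84.8
```

```bash
python3 -c "
from h import *
st()
d=grab('side');P=proj(d,[620.5,275.7,30])[0];print(P)
e=grab('top')
u,v=P.astype(int);cv2.imwrite('pics/g1.png',np.hstack([crop(d['frame'],u-30,v-35,60,60,7,400,420),crop(e['frame'],178,156,60,60,7,400,420)]))"
```

```text
t 1.77 [614.97 277.64  57.29] psi 0.2049 down [-0.008 -0.003 -1.   ] F [-1.2  0.1  0.2] w 84.8 q6 1.69
[245.92422435 186.01245718]
```

View pics/g1.png

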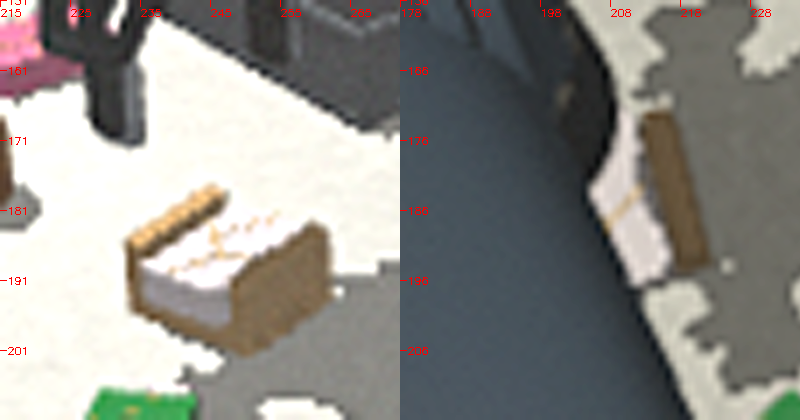

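```bash
python3 -c "
from h import *
o=st();d=grab('side');x,y,z=o['tcp_pos']
for s in(-1,1):
  for w in (42,57): print(s,w,proj(d,[x+s*w*.979,y+s*w*.204,z+13])[0])
u,v=200,110
cv2.imwrite('pics/g2.png',crop(d['frame'],u,v,100,100,6,600,600))"
```

```text
t 1.87 [617.42 278.6   61.62] psi 0.2051 down [-0.001 -0.    -1.   ] F [-0.6  0.5 -0.2] w 85.0 q6 1.69
-1 42 [233.54001319 178.26289662]
-1 57 [229.85150565 180.39223207]
1 42 [253.24038929 166.89932514]
1 57 [256.59598037 164.96530342]
```

View pics/g2.png

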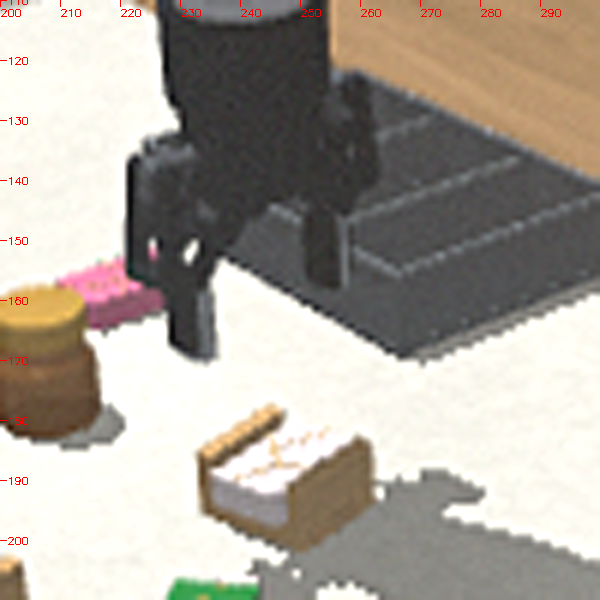

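```bash
python3 -c "
from h import *
import pickle
d=pickle.load(open('side0.pkl','rb'));x,y,z=202.6,483.7,200.9
for s in(-1,1):
  for zz in(0,13,30): print(s,zz,proj(d,[x+s*49*.386,y+s*49*.922,z+zz])[0].round(1))
for zz in (0,13,40): print(zz,[proj(d,[617.4+s*49*.979,278.6+s*49*.204,61.6+zz])[0].round(1) for s in(-1,1)])
cv2.imwrite('pics/g3.png',crop(d['frame'],20,80,80,80,7,560,560))"
```

```text
-1 0 [ 61.9 160.9]
-1 13 [ 60.5 156.2]
-1 30 [ 58.7 150. ]
1 0 [ 65. 145.]
1 13 [ 63.8 140.5]
1 30 [ 62.1 134.6]
0 [array([232.2, 183.3]), array([255. , 169.9])]
13 [array([231.8, 179.3]), array([254.8, 166. ])]
40 [array([231.1, 170.7]), array([254.4, 157.7])]
```

View pics/g3.png

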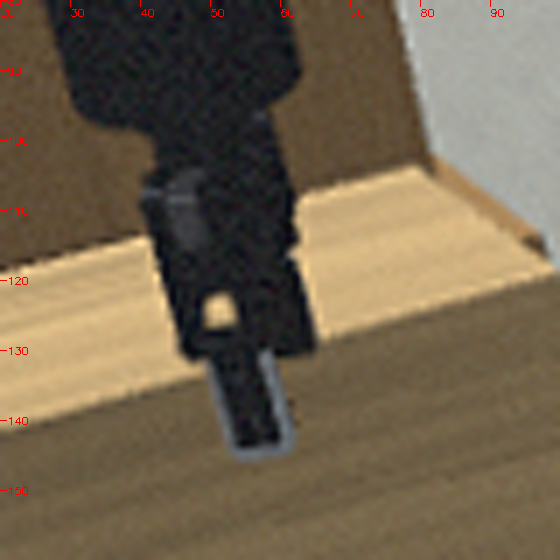

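Call:
carry_out(increments=[[64, 0, 0, 0, 0], [64, 0, 0, 0, 0], [64, 0, 0, 0, 0], [64, 0, 0, 0, 0], [64, 0, 0, 0, 0]])

```text
t: 2.33
tcp_pos: [618.2, 278.8, 62.6]
orientation: [-0.161, 1.564, 0.161]
force: [-0.1, -0.2, 0.3]
gripper_width: 64.0
```

```bash
python3 -c "
from h import *
import pickle
st();pickle.dump([grab('side'),grab('top')],open('c64.pkl','wb'))"
```

```text
t 2.33 [618.19 278.81  62.64] psi 0.205 down [ 0.001  0.    -1.   ] F [-0.1 -0.2  0.3] w 64.0 q6 1.69
```

Call:
carry_out(increments=[[0, 0, 0, 0, 0], [0, 0, 0, 0, 0], [0, 0, 0, 0, 0], [0, 0, 0, 0, 0], [0, 0, 0, 0, 0]])

```text
t: 2.85
tcp_pos: [617.9, 278.7, 61.9]
orientation: [-0.161, 1.565, 0.161]
force: [-0.6, 0.6, -0.2]
gripper_width: 3.1
```

Call:
carry_out(increments=[[0, 0, 0, 0, 0], [0, 0, 0, 0, 0], [0, 0, 0, 0, 0]])

```text
t: 3.1
tcp_pos: [617.9, 278.7, 62.0]
orientation: [-0.161, 1.565, 0.161]
force: [0.4, -0.6, -0.4]
gripper_width: 0.1
```

```bash
python3 -c "
from h import *
import pickle
o=st();x,y,z=o['tcp_pos'];d=grab('side');e=grab('top');pickle.dump([d,e],open('c0.pkl','wb'))
d6=pickle.load(open('c64.pkl','rb'))[0]
for zz in(0,10,20,30,40): print(zz,proj(d,[x,y,z+zz])[0].round(1),proj(e,[x,y,z+zz])[0].round(1))
a=crop(d6['frame'],205,115,66,80,6,400,480);b=crop(d['frame'],205,115,66,80,6,400,480)
for zz in range(0,50,10):
  u,v=((proj(d,[x,y,z+zz])[0]-[205,115]+.5)*6).astype(int);cv2.circle(b,(u,v),2,(0,255,0),-1)
cv2.imwrite('pics/g4.png',np.hstack([a,b]))"
```

```text
t 3.1 [617.89 278.69  62.  ] psi 0.205 down [-0. -0. -1.] F [ 0.4 -0.6 -0.4] w 0.1 q6 1.69
0 [244.  176.3] [203.  183.8]
10 [243.8 173.2] [202.4 183.1]
20 [243.6 170.1] [201.8 182.3]
30 [243.3 167. ] [201.1 181.6]
40 [243.1 163.9] [200.5 180.9]
```

View pics/g4.png

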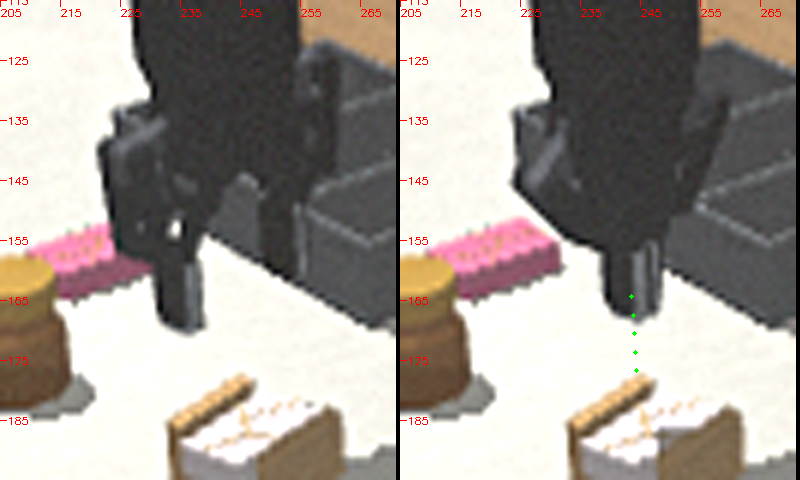

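The shut tips appear about 27 mm behind the stated TCP (they end at row 168, but row 176 was expected). I'll check that with a gentle touch on the tile's top, which is at z=30.

Call:
carry_out(increments=[[0, 2, -2, -8, 0], [0, 0, 0, -8, 0], [0, 0, 0, -6, 0], [0, 0, 0, -5, 0], [0, 0, 0, 0, 0]])

```text
t: 3.62
tcp_pos: [618.3, 276.1, 32.3]
orientation: [-0.162, 1.569, 0.16]
force: [-0.2, -1.2, -1.0]
gripper_width: -0.5
```

Call:
carry_out(increments=[[0, 0, 0, -3, 0], [0, 0, 0, -3, 0], [0, 0, 0, 0, 0]])

```text
t: 3.87
tcp_pos: [619.6, 276.6, 28.4]
orientation: [-0.161, 1.565, 0.161]
force: [-0.3, 0.0, -1.2]
gripper_width: 0.1
```

Call:
carry_out(increments=[[0, 0, 0, -5, 0], [0, 0, 0, -5, 0], [0, 0, 0, -3, 0], [0, 0, 0, 0, 0], [0, 0, 0, 0, 0]])

```text
t: 4.28
tcp_pos: [619.5, 276.6, 15.4]
orientation: [-0.161, 1.566, 0.161]
force: [0.3, -0.2, 0.1]
gripper_width: 0.2
```

Call:
carry_out(increments=[[0, 0, 0, -3, 0], [0, 0, 0, -2, 0], [0, 0, 0, 0, 0], [0, 0, 0, 0, 0]])

```text
t: 4.62
tcp_pos: [619.7, 276.7, 10.8]
orientation: [-0.161, 1.565, 0.161]
force: [-0.9, 0.6, 0.2]
gripper_width: 0.4
```

Call:
carry_out(increments=[[0, 0, 0, -2, 0], [0, 0, 0, 0, 0], [0, 0, 0, 0, 0]])

```text
t: 4.87
tcp_pos: [619.8, 276.7, 8.9]
orientation: [-0.161, 1.565, 0.161]
force: [0.0, -0.1, -0.2]
gripper_width: -0.3
```

Still free at z=8.9, so the reading or the tool length is off by more than 20 mm. Continuing slowly.

Call:
carry_out(increments=[[0, 0, 0, -2, 0], [0, 0, 0, 0, 0], [0, 0, 0, 0, 0]])

```text
t: 5.12
tcp_pos: [619.8, 276.6, 6.8]
orientation: [-0.161, 1.565, 0.161]
force: [-0.4, -0.4, -0.3]
gripper_width: 0.0
```

Call:
carry_out(increments=[[0, 0, 0, -2, 0], [0, 0, 0, 0, 0], [0, 0, 0, 0, 0]])

```text
t: 5.37
tcp_pos: [619.7, 276.6, 4.8]
orientation: [-0.161, 1.565, 0.161]
force: [0.1, 0.3, -0.0]
gripper_width: 0.2
```

```bash
python3 -c "
from h import *
import pickle
o=st();x,y,z=o['tcp_pos'];d=grab('side');e=grab('top');pickle.dump([d,e],open('c1.pkl','wb'))
for zz in(0,27): print(zz,proj(d,[x,y,z+zz])[0].round(1),proj(e,[x,y,z+zz])[0].round(1))
cv2.imwrite('pics/g5.png',np.hstack([crop(d['frame'],215,150,66,60,6,400,400),crop(e['frame'],175,150,66,66,6,400,400)]))"
```

```text
t 5.37 [619.74 276.63   4.8 ] psi 0.205 down [-0. -0. -1.] F [ 0.1  0.3 -0. ] w 0.2 q6 1.69
0 [246.  193.4] [207.1 186.9]
27 [245.5 185.4] [205.6 185.1]
```

View pics/g5.png

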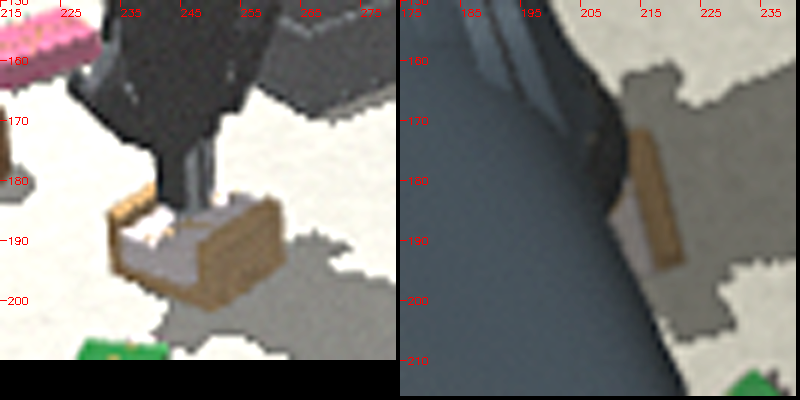

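The tips are now right above the tile's centre (side px about (244,185)), which fits a 25–27 mm offset. A little further to touch.

Call:
carry_out(increments=[[0, 0, 0, -1.5, 0], [0, 0, 0, 0, 0], [0, 0, 0, 0, 0]])

```text
t: 5.72
tcp_pos: [619.8, 276.7, 3.3]
orientation: [-0.161, 1.565, 0.161]
force: [0.5, -0.7, 0.1]
gripper_width: 0.3
```

Call:
carry_out(increments=[[0, 0, 0, -1.5, 0], [0, 0, 0, 0, 0], [0, 0, 0, 0, 0]])

```text
t: 5.97
tcp_pos: [619.8, 276.7, 1.8]
orientation: [-0.161, 1.565, 0.161]
force: [-0.1, 0.3, -0.3]
gripper_width: 0.3
```

Call:
carry_out(increments=[[0, 0, 0, -1.5, 0], [0, 0, 0, 0, 0], [0, 0, 0, 0, 0]])

```text
t: 6.22
tcp_pos: [620.2, 276.8, 0.8]
orientation: [-0.161, 1.564, 0.161]
force: [0.3, 0.4, 1.2]
gripper_width: 0.3
```

Call:
carry_out(increments=[[0, 0, 0, -1.5, 0], [0, 0, 0, 0, 0], [0, 0, 0, 0, 0]])

```text
t: 6.47
tcp_pos: [620.2, 276.8, 0.9]
orientation: [-0.161, 1.564, 0.161]
force: [-2.1, -0.8, 5.2]
gripper_width: 0.1
```

Contact at TCP z = 0.9, where the tile top is 30, so the tips sit 29 mm behind the stated TCP. I'll raise, open and go down round the tile's ends.

Call:
carry_out(increments=[[85, 0, 0, 6, 0], [85, 0, 0, 0, 0], [85, 0, 0, 0, 0], [85, 0, 0, 0, 0], [85, 0, 0, 0, 0]])

```text
t: 6.88
tcp_pos: [619.5, 276.6, 4.4]
orientation: [-0.161, 1.566, 0.161]
force: [-0.4, -0.2, -0.4]
gripper_width: 60.6
```

Call:
carry_out(increments=[[85, 0, 0, 0, 0], [85, 0, 0, 0, 0], [85, 0, 0, 0, 0], [85, 0, 0, 0, 0], [85, 0, 0, 0, 0]])

```text
t: 7.3
tcp_pos: [619.9, 276.7, 5.0]
orientation: [-0.161, 1.565, 0.161]
force: [0.3, 0.7, 0.6]
gripper_width: 84.9
```

Call:
carry_out(increments=[[85, 0.5, -1, -5, -0.005], [85, 0, 0, -5, 0], [85, 0, 0, -5, 0], [85, 0, 0, 0, 0]])

```text
t: 7.63
tcp_pos: [619.0, 275.2, -12.2]
orientation: [-0.158, 1.568, 0.156]
force: [-0.6, -0.4, 0.4]
gripper_width: 85.2
```

Call:
carry_out(increments=[[85, 0, 0, -5, 0], [85, 0, 0, -5, 0], [85, 0, 0, 0, 0], [85, 0, 0, 0, 0]])

```text
t: 7.97
tcp_pos: [619.8, 275.5, -20.8]
orientation: [-0.157, 1.566, 0.157]
force: [0.8, 0.1, -0.0]
gripper_width: 84.8
```

Call:
carry_out(increments=[[60, 0, 0, 0, 0], [60, 0, 0, 0, 0], [60, 0, 0, 0, 0], [60, 0, 0, 0, 0], [60, 0, 0, 0, 0]], newtons=50)

```text
t: 8.38
tcp_pos: [621.3, 276.0, -18.9]
orientation: [-0.157, 1.563, 0.157]
force: [-0.3, -0.5, 3.3]
gripper_width: 63.1
```

Call:
carry_out(increments=[[55, 0, 0, 0, 0], [55, 0, 0, 0, 0], [55, 0, 0, 3, 0], [55, 0, 0, 3, 0], [55, 0, 0, 0, 0]])

```text
t: 8.8
tcp_pos: [619.7, 275.5, -14.6]
orientation: [-0.157, 1.567, 0.157]
force: [-0.3, 0.3, -1.0]
gripper_width: 63.6
```

Call:
carry_out(increments=[[55, 0, 0, 6, 0], [55, 0, 0, 12, 0], [55, 0, 0, 14, 0], [55, 0, 0, 14, 0], [55, 0, 0, 10, 0]])

```text
t: 9.22
tcp_pos: [621.2, 276.0, 44.5]
orientation: [-0.157, 1.563, 0.157]
force: [0.6, 1.0, -1.3]
gripper_width: 63.0
```

Call:
carry_out(increments=[[55, -5, -12, 4, -0.03], [55, -9, -20, 0, -0.05], [55, -9, -20, 0, -0.05], [55, -9, -20, 0, -0.05], [55, -9, -20, 0, -0.05]])

```text
t: 9.63
tcp_pos: [579.2, 183.0, 46.9]
orientation: [0.025, 1.57, -0.025]
force: [0.1, -0.3, -0.6]
gripper_width: 62.6
```

Call:
carry_out(increments=[[55, -9, -20, 0, -0.05], [55, -9, -20, 0, -0.05], [55, -9, -20, 0, -0.05], [55, -9, -20, 0, -0.05], [55, -9, -20, 0, -0.05]])

```text
t: 10.05
tcp_pos: [534.2, 82.8, 46.9]
orientation: [0.222, 1.558, -0.221]
force: [-0.2, -0.6, -1.0]
gripper_width: 63.0
```

Call:
carry_out(increments=[[55, -9, -20, 0, -0.05], [55, -9, -20, 0, -0.05], [55, -7, -20, 0, -0.05], [55, -4, -12, 0, -0.025], [55, 0, 0, 0, 0]])

```text
t: 10.47
tcp_pos: [505.0, 9.6, 46.7]
orientation: [0.359, 1.54, -0.36]
force: [0.6, -0.7, -2.4]
gripper_width: 63.2
```

```bash
python3 -c "
from h import *
st()"
```

```text
t 10.47 [505.03   9.64  46.71] psi -0.4583 down [ 0.    -0.001 -1.   ] F [ 0.6 -0.7 -2.4] w 63.2 q6 1.92
```

Call:
carry_out(increments=[[55, 0, 0, -10, 0], [55, 0, 0, -18, 0], [55, 0, 0, -18, 0], [55, 0, 0, -12, 0], [55, 0, 0, -6, 0]])

```text
t: 10.88
tcp_pos: [503.6, 12.8, -20.8]
orientation: [0.356, 1.546, -0.356]
force: [0.0, -0.3, -2.0]
gripper_width: 62.8
```

Call:
carry_out(increments=[[55, 0, 0, -2, 0], [55, 0, 0, -2, 0], [55, 0, 0, 0, 0]])

```text
t: 11.13
tcp_pos: [505.9, 12.0, -21.7]
orientation: [0.356, 1.541, -0.356]
force: [0.1, 0.4, -1.5]
gripper_width: 63.3
```

Call:
carry_out(increments=[[55, 0, 0, -1.5, 0], [55, 0, 0, 0, 0], [55, 0, 0, 0, 0]])

```text
t: 11.38
tcp_pos: [506.0, 11.6, -22.8]
orientation: [0.357, 1.54, -0.357]
force: [0.2, 0.3, -1.0]
gripper_width: 62.5
```

Call:
carry_out(increments=[[55, 0, 0, -1.5, 0], [55, 0, 0, 0, 0], [55, 0, 0, 0, 0]])

```text
t: 11.63
tcp_pos: [505.5, 11.6, -24.9]
orientation: [0.357, 1.541, -0.357]
force: [0.0, 1.0, -1.0]
gripper_width: 62.5
```

Call:
carry_out(increments=[[55, 0, 0, -1, 0], [55, 0, 0, 0, 0], [55, 0, 0, 0, 0]])

```text
t: 11.88
tcp_pos: [505.6, 11.6, -24.9]
orientation: [0.357, 1.541, -0.357]
force: [-3.1, 0.1, 5.6]
gripper_width: 62.8
```

Contact with the glass. Releasing.

Call:
carry_out(increments=[[85, 0, 0, 1, 0], [85, 0, 0, 0, 0], [85, 0, 0, 0, 0], [85, 0, 0, 0, 0], [85, 0, 0, 0, 0]])

```text
t: 12.3
tcp_pos: [505.4, 11.7, -25.2]
orientation: [0.357, 1.541, -0.357]
force: [-0.4, -0.2, 0.0]
gripper_width: 85.2
```

Call:
carry_out(increments=[[85, 0, 0, 15, 0], [85, 0, 0, 25, 0], [85, 0, 0, 25, 0], [85, -10, -35, 0, 0.12], [85, -10, -40, 0, 0.12]])

```text
t: 12.72
tcp_pos: [489.4, -57.3, 42.6]
orientation: [0.175, 1.558, -0.175]
force: [0.9, -1.0, -0.5]
gripper_width: 84.6
```

Call:
carry_out(increments=[[85, 0, -40, 0, 0.12], [85, 0, -40, 0, 0.12], [85, 0, 0, 0, 0.12], [85, 0, 0, 0, 0.12], [85, 0, 0, 0, 0.12]])

```text
t: 13.13
tcp_pos: [487.1, -133.1, 39.8]
orientation: [-0.277, 1.553, 0.278]
force: [0.0, 0.3, 0.4]
gripper_width: 85.4
```

```bash
python3 -c "
from h import *
import pickle
st();e=grab('top');d=grab('side');pickle.dump([d,e],open('gl.pkl','wb'))
C=[505.6,11.6,24]
for n,f in((d,'side'),(e,'top')):print(f,proj(n,C)[0])
u,v=proj(e,C)[0].astype(int);a,b=proj(d,C)[0].astype(int)
cv2.imwrite('pics/gl.png',np.hstack([crop(e['frame'],u-20,v-25,40,50,10,400,500),crop(d['frame'],a-25,b-30,50,60,8,400,500)]))"
```

```text
t 13.13 [ 487.13 -133.09   39.83] psi 0.3539 down [-0.  0. -1.] F [0.  0.3 0.4] w 85.4 q6 0.82
side [272.86502562 245.30044806]
top [311.24911592 228.57169703]
```

View pics/gl.png

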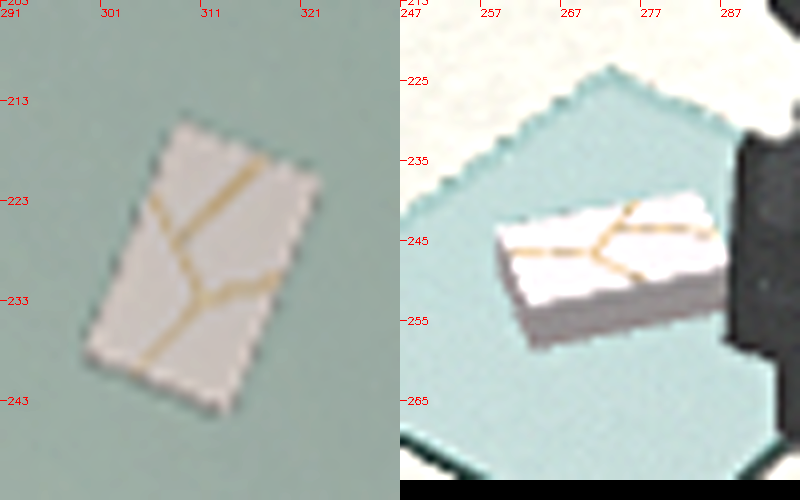

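The tile lies flat with its gold face up, centred at about top px (309,228). Now fitting its pose.

```bash
python3 -c "
from h import *
import pickle
d,e=pickle.load(open('gl.pkl','rb'))
f=e['frame'].astype(int)
for th in(0,5):
  m=roi(f[:,:,0]-f[:,:,1]>th,310,228,18);m=cv2.morphologyEx(m.astype(np.uint8),cv2.MORPH_CLOSE,np.ones((3,3)))
  print(th,m.sum(),fit(e,m,[(-32,32,-20,20,6,24)],[505,11,-.45],8))
C=np.array([ray(e,291+(x+.5)/10-.5,203+(y+.5)/10-.5,24)[:2] for x,y in((178,122),(320,180),(230,414),(88,354))]);print(C.round(1).tolist(),C.mean(0))
for a,b in((0,3),(1,2)):print(np.arctan2(*(C[a]-C[b])[::-1]),np.linalg.norm(C[a]-C[b]))
"
```

```text
0 397 (array([ 5.04503452e+02,  1.22790139e+01, -4.22389573e-01]), np.float64(0.06080855329101231))
5 368 (array([ 5.04331067e+02,  1.20021039e+01, -4.48408067e-01]), np.float64(0.1241898234373836))
[[540.7, 18.0], [525.3, -17.4], [466.9, 6.8], [482.6, 42.0]] [503.86154356  12.36177806]
-0.39226848546694104 62.8712033924515
-0.3929670951268843 63.27239422936713
```

```bash
cat >> h.py <<'E'
def fitls(d,ch,boxes,p0,u,v,r,s=8,excl=None):
    c=ch[v-r:v+r,u-r:u+r].astype(float)
    lo,hi=np.percentile(c,5),None
    def f(p):
        m=cv2.resize(hulls(d,boxes,p,0,s).astype(np.float32),(560,420),interpolation=cv2.INTER_AREA)
        m=cv2.GaussianBlur(m,(0,0),.5)[v-r:v+r,u-r:u+r]
        A=np.c_[m.ravel(),1-m.ravel()]; a,b=np.median(c[m>.9]),np.median(c[m<.05])
        return np.minimum(abs((c-b)/(a-b)-m),1).sum()
    x=np.array(p0,float)
    for k in(4,1.5,.7):
        b=minimize(f,x,method='Nelder-Mead',options=dict(initial_simplex=[x,x+[k,0,0],x+[0,k,0],x+[0,0,.02*k]],xatol=.02,fatol=1e-3));x=b.x
    return x.round(4),round(b.fun,2)
E
python3 -c "
from h import *
import pickle
d,e=pickle.load(open('gl.pkl','rb'))
T,S=[pickle.load(open(n+'0.pkl','rb')) for n in('top','side')]
f=e['frame'].astype(int)
for p in([504,12,-.4],[504,12,-.48]):
  print('tile R',fitls(e,f[:,:,0],[(-32,32,-20,20,23.5,24)],p,310,228,18),fitls(e,f[:,:,0]-f[:,:,1],[(-32,32,-20,20,23.5,24)],p,310,228,18))
for n,dd,u,v,r in(('top',T,408,216,36),('side',S,360,293,42)):
  s=np.minimum(cv2.cvtColor(dd['frame'],cv2.COLOR_RGB2HSV)[:,:,1],150)
  for p in([534,-234,-.42],[536,-234,-.49]): print(n,fitls(dd,s,STAND,p,u,v,r,4))
f=T['frame'].astype(int)
print('tile0',fitls(T,f[:,:,2],[(-32,32,-20,20,29.5,30)],[620.5,275.7,.2],207,185,10))
"
```

```text
tile R (array([ 5.04261e+02,  1.25258e+01, -4.04600e-01]), np.float64(97.2)) (array([ 5.038035e+02,  1.272430e+01, -4.092000e-01]), np.float64(65.85))
tile R (array([ 5.042644e+02,  1.248660e+01, -4.046000e-01]), np.float64(97.17)) (array([ 5.038202e+02,  1.274500e+01, -4.113000e-01]), np.float64(65.73))
top (array([ 5.335387e+02, -2.341054e+02, -4.577000e-01]), np.float64(267.57))
top (array([ 5.336136e+02, -2.340316e+02, -4.401000e-01]), np.float64(267.14))
side (array([ 5.367793e+02, -2.350825e+02, -4.565000e-01]), np.float64(485.09))
side (array([ 5.364455e+02, -2.353005e+02, -4.639000e-01]), np.float64(484.86))
tile0 (array([6.205053e+02, 2.763608e+02, 2.687000e-01]), np.float64(51.41))
```

Call:
carry_out(increments=[[85, 0, 0, 0, 0.12], [85, 0, 0, 0, 0.12], [85, 4, 36, 0, 0.12], [85, 5, 37, 0, 0.12], [85, 5, 36, 0, 0.12]])

```text
t: 13.65
tcp_pos: [501.4, -22.0, 40.0]
orientation: [-0.742, 1.44, 0.741]
force: [0.8, -0.5, -0.7]
gripper_width: 84.9
```

Call:
carry_out(increments=[[85, 4, 36, 0, 0.12], [85, 0, 0, 0, 0.042], [85, 0, 0, -10, 0], [85, 0, 0, 0, 0], [85, 0, 0, 0, 0]])

```text
t: 14.07
tcp_pos: [504.1, 12.5, 28.7]
orientation: [-0.862, 1.395, 0.864]
force: [0.2, -0.5, 1.0]
gripper_width: 85.0
```

```bash
python3 -c "
from h import *
st()"
```

```text
t 14.07 [504.15  12.55  28.66] psi 1.1091 down [-0.003 -0.    -1.   ] F [ 0.2 -0.5  1. ] w 85.0 q6 0.35
```

Call:
carry_out(increments=[[85, 1, -0.5, -12, 0.007], [85, 0, 0, -14, 0], [85, 0, 0, -12, 0], [85, 0, 0, -6, 0], [85, 0, 0, 0, 0]])

```text
t: 14.48
tcp_pos: [504.0, 12.1, -16.7]
orientation: [-0.867, 1.394, 0.872]
force: [-1.2, 0.4, -0.7]
gripper_width: 84.8
```

Call:
carry_out(increments=[[36, 0, 0, 0, 0], [36, 0, 0, 0, 0], [36, 0, 0, 0, 0], [36, 0, 0, 0, 0], [36, 0, 0, 0, 0]], newtons=30)

```text
t: 14.9
tcp_pos: [507.5, 12.3, -12.7]
orientation: [-0.872, 1.388, 0.869]
force: [-0.8, -0.4, 2.2]
gripper_width: 38.7
```

Call:
carry_out(increments=[[36, 0, 0, 0, 0], [36, 0, 0, 0, 0], [36, 0, 0, 0, 0]])

```text
t: 15.15
tcp_pos: [507.5, 12.3, -12.8]
orientation: [-0.872, 1.388, 0.869]
force: [0.0, -0.9, 5.2]
gripper_width: 39.0
```

```bash
python3 -c "
from h import *
st()"
```

```text
t 15.15 [507.48  12.29 -12.77] psi 1.1192 down [ 0.002 -0.    -1.   ] F [ 0.  -0.9  5.2] w 39.0 q6 0.34
```

Call:
carry_out(increments=[[85, 0, 0, 0, 0], [85, 0, 0, 0, 0], [85, 0, 0, 0, 0], [85, 0, 0, 0, 0], [85, 0, 0, 0, 0]])

```text
t: 15.57
tcp_pos: [505.8, 12.6, -14.5]
orientation: [-0.87, 1.39, 0.871]
force: [0.3, -0.4, -0.2]
gripper_width: 85.0
```

Call:
carry_out(increments=[[85, 0, 0, 15, 0], [85, 0, 0, 25, 0], [85, 0, 0, 18, 0], [85, -5, -35, 0, 0], [85, -5, -40, 0, 0]])

```text
t: 15.98
tcp_pos: [498.1, -61.7, 46.0]
orientation: [-0.876, 1.384, 0.872]
force: [0.1, -1.2, -0.9]
gripper_width: 85.0
```

Call:
carry_out(increments=[[85, -5, -40, 0, 0], [85, -3, -30, 0, 0], [85, 0, 0, 0, 0], [85, 0, 0, 0, 0]])

```text
t: 16.32
tcp_pos: [488.0, -133.8, 43.8]
orientation: [-0.867, 1.391, 0.868]
force: [0.7, 0.8, -0.4]
gripper_width: 85.3
```

```bash
python3 -c "
from h import *
import pickle
st();e=grab('top');pickle.dump(e,open('gl2.pkl','wb'));f=e['frame'].astype(int)
for p in([504,12,-.4],[504,12,-.48]):
  print('tile R',fitls(e,f[:,:,0],[(-32,32,-20,20,23.5,24)],p,310,228,18),fitls(e,f[:,:,0]-f[:,:,1],[(-32,32,-20,20,23.5,24)],p,310,228,18))
"
```

```text
t 16.32 [ 487.97 -133.79   43.85] psi 1.1157 down [-0.     0.001 -1.   ] F [ 0.7  0.8 -0.4] w 85.3 q6 0.05
tile R (array([ 5.053852e+02,  1.441600e+01, -4.302000e-01]), np.float64(96.81)) (array([ 5.050415e+02,  1.459410e+01, -4.287000e-01]), np.float64(67.05))
tile R (array([ 5.05726e+02,  1.43371e+01, -4.29400e-01]), np.float64(97.0)) (array([ 5.050277e+02,  1.457250e+01, -4.280000e-01]), np.float64(66.99))
```

Call:
carry_out(increments=[[85, 4, 30, 0, 0], [85, 5, 38, 0, 0], [85, 5, 38, 0, -0.006], [85, 4, 34, 0, 0], [85, 0.5, 6.5, 0, 0]])

```text
t: 16.78
tcp_pos: [506.4, 20.4, 43.9]
orientation: [-0.869, 1.388, 0.874]
force: [-0.5, 0.2, 0.0]
gripper_width: 85.3
```

Call:
carry_out(increments=[[85, 0, 0, -15, 0], [85, 0, 0, -15, 0], [85, 0, 0, -12, 0], [85, 0, 0, -8, 0], [85, 0, 0, 0, 0]])

```text
t: 17.2
tcp_pos: [504.4, 14.6, -8.6]
orientation: [-0.864, 1.395, 0.869]
force: [-0.8, -0.2, -0.7]
gripper_width: 84.8
```

Call:
carry_out(increments=[[85, 0, 0, 0, 0], [85, 0, 0, 0, 0], [85, 0, 0, 0, 0]])

```text
t: 17.45
tcp_pos: [507.8, 13.7, -5.0]
orientation: [-0.866, 1.39, 0.864]
force: [1.2, -0.6, 0.4]
gripper_width: 85.1
```

```bash
python3 -c "
from h import *
st()"
```

```text
t 17.45 [507.75  13.69  -4.96] psi 1.1128 down [ 0.002 -0.    -1.   ] F [ 1.2 -0.6  0.4] w 85.1 q6 0.35
```

Call:
carry_out(increments=[[85, -0.6, -0.5, -5, 0], [85, 0, 0, -4, 0], [85, 0, 0, -2, 0], [85, 0, 0, 0, 0], [85, 0, 0, 0, 0]])

```text
t: 17.87
tcp_pos: [505.9, 13.5, -17.3]
orientation: [-0.865, 1.392, 0.866]
force: [0.4, -0.6, 0.6]
gripper_width: 84.6
```

Call:
carry_out(increments=[[85, 0, 0, 0, 0], [85, 0, 0, 0, 0], [85, 0, 0, 0, 0]])

```text
t: 18.12
tcp_pos: [506.5, 13.5, -16.8]
orientation: [-0.866, 1.391, 0.866]
force: [0.2, 0.2, -0.5]
gripper_width: 85.3
```

Call:
carry_out(increments=[[34, 0, 0, 0, 0], [34, 0, 0, 0, 0], [34, 0, 0, 0, 0], [34, 0, 0, 0, 0], [34, 0, 0, 0, 0]], newtons=50)

```text
t: 18.53
tcp_pos: [506.8, 13.4, -16.5]
orientation: [-0.866, 1.391, 0.865]
force: [-0.8, -0.0, -0.8]
gripper_width: 38.4
```

Call:
carry_out(increments=[[34, 0, 0, 0, 0], [34, 0, 0, 0, 0], [34, 0, 0, 0, 0], [34, 0, 0, 3, 0], [34, 0, 0, 4, 0]])

```text
t: 18.95
tcp_pos: [504.9, 13.6, -10.9]
orientation: [-0.865, 1.394, 0.868]
force: [-0.2, -0.3, -1.3]
gripper_width: 38.7
```

Call:
carry_out(increments=[[34, 0, 0, 10, 0], [34, 0, 0, 14, 0], [34, 0, 0, 16, 0], [34, 0, 0, 16, 0], [34, 0, 0, 12, 0]])

```text
t: 19.37
tcp_pos: [506.7, 13.4, 59.9]
orientation: [-0.866, 1.39, 0.865]
force: [1.0, 0.9, -1.1]
gripper_width: 38.2
```

```bash
python3 -c "
from h import *
st()"
```

```text
t 19.37 [506.69  13.44  59.94] psi 1.1132 down [ 0.001 -0.    -1.   ] F [ 1.   0.9 -1.1] w 38.2 q6 0.35
```

Call:
carry_out(increments=[[34, 1.2, -10, 2, 0], [34, 2.4, -21, 0, 0], [34, 2.4, -21, 0, 0], [34, 2.4, -21, 0, 0], [34, 2.4, -21, 0, 0]])

```text
t: 19.78
tcp_pos: [516.6, -82.0, 59.4]
orientation: [-0.866, 1.393, 0.866]
force: [0.7, -0.7, -0.6]
gripper_width: 39.1
```

Call:
carry_out(increments=[[34, 2.4, -21, 0, 0], [34, 2.4, -21, 0, 0], [34, 2.4, -21, 0, 0], [34, 2.4, -21, 0, 0], [34, 2.4, -21, 0, 0]])

```text
t: 20.2
tcp_pos: [528.3, -187.2, 59.2]
orientation: [-0.865, 1.393, 0.866]
force: [-0.0, -0.1, -0.8]
gripper_width: 38.8
```

Call:
carry_out(increments=[[34, 2.4, -21, 0, 0], [34, 2.2, -19, 0, 0], [34, 1, -10, 0, 0], [34, 0, 0, 0, 0], [34, 0, 0, 0, 0]])

```text
t: 20.62
tcp_pos: [534.0, -235.5, 59.4]
orientation: [-0.864, 1.392, 0.867]
force: [-1.0, -0.5, -0.8]
gripper_width: 38.5
```

Call:
carry_out(increments=[[34, 0, 0, 0, 0], [34, 0, 0, 0, 0], [34, 0, 0, 0, 0]])

```text
t: 20.87
tcp_pos: [534.6, -234.4, 60.0]
orientation: [-0.867, 1.391, 0.867]
force: [0.2, -0.6, -1.3]
gripper_width: 38.4
```

```bash
python3 -c "
from h import *
st()"
```

```text
t 20.87 [ 534.59 -234.37   60.03] psi 1.1146 down [-0.  0. -1.] F [ 0.2 -0.6 -1.3] w 38.4 q6 -0.07
```

Call:
carry_out(increments=[[34, 0.5, -0.9, -10, -0.003], [34, 0, 0, -15, 0], [34, 0, 0, -12, 0], [34, 0, 0, -8, 0], [34, 0, 0, -4, 0]])

```text
t: 21.28
tcp_pos: [533.6, -235.2, 8.4]
orientation: [-0.861, 1.394, 0.867]
force: [-0.6, 0.1, -2.3]
gripper_width: 38.5
```

Call:
carry_out(increments=[[34, 0, 0, 0, 0], [34, 0, 0, 0, 0], [34, 0, 0, 0, 0], [34, 0, 0, 0, 0]])

```text
t: 21.62
tcp_pos: [535.9, -236.9, 12.1]
orientation: [-0.865, 1.392, 0.862]
force: [0.5, 0.0, -0.6]
gripper_width: 38.5
```

```bash
python3 -c "
from h import *
st()"
```

```text
t 21.62 [ 535.91 -236.88   12.08] psi 1.1102 down [ 0.002 -0.001 -1.   ] F [ 0.5  0.  -0.6] w 38.5 q6 -0.07
```

Call:
carry_out(increments=[[34, -0.4, 1.2, -1, 0], [34, 0, 0, 0, 0], [34, 0, 0, 0, 0], [34, 0, 0, 0, 0]])

```text
t: 21.95
tcp_pos: [534.9, -235.2, 10.2]
orientation: [-0.864, 1.392, 0.863]
force: [-0.6, -0.3, -2.3]
gripper_width: 38.7
```

Call:
carry_out(increments=[[34, 0, 0, -1.5, 0], [34, 0, 0, -1.5, 0], [34, 0, 0, 0, 0], [34, 0, 0, 0, 0]])

```text
t: 22.28
tcp_pos: [534.5, -235.1, 6.7]
orientation: [-0.863, 1.393, 0.864]
force: [0.6, 0.1, -1.4]
gripper_width: 38.6
```

Call:
carry_out(increments=[[34, 0, 0, -1.5, 0], [34, 0, 0, 0, 0], [34, 0, 0, 0, 0]])

```text
t: 22.53
tcp_pos: [534.6, -235.1, 5.4]
orientation: [-0.863, 1.393, 0.864]
force: [-0.0, -0.3, -2.6]
gripper_width: 38.3
```

```bash
python3 -c "
from h import *
st()"
```

```text
t 22.53 [ 534.64 -235.13    5.37] psi 1.1102 down [-0.  0. -1.] F [-0.  -0.3 -2.6] w 38.3 q6 -0.07
```

Call:
carry_out(increments=[[34, 0.3, 0, -1.5, 0], [34, 0, 0, 0, 0], [34, 0, 0, 0, 0]])

```text
t: 22.78
tcp_pos: [535.0, -235.1, 3.9]
orientation: [-0.863, 1.393, 0.864]
force: [-0.4, 0.0, -1.7]
gripper_width: 38.6
```

Call:
carry_out(increments=[[34, 0, 0, -1.5, 0], [34, 0, 0, 0, 0], [34, 0, 0, 0, 0]])

```text
t: 23.03
tcp_pos: [534.9, -235.1, 2.3]
orientation: [-0.863, 1.393, 0.864]
force: [0.5, -0.4, -0.8]
gripper_width: 38.8
```

Call:
carry_out(increments=[[34, 0, 0, -1, 0], [34, 0, 0, 0, 0], [34, 0, 0, 0, 0]])

```text
t: 23.28
tcp_pos: [535.0, -235.2, 1.4]
orientation: [-0.863, 1.393, 0.864]
force: [-0.4, 0.1, -1.8]
gripper_width: 38.6
```

Call:
carry_out(increments=[[34, 0, 0, -1, 0], [34, 0, 0, 0, 0], [34, 0, 0, 0, 0]])

```text
t: 23.53
tcp_pos: [535.0, -235.2, 0.4]
orientation: [-0.863, 1.393, 0.864]
force: [-0.1, 0.7, -0.6]
gripper_width: 38.4
```

Call:
carry_out(increments=[[34, 0, 0, -1, 0], [34, 0, 0, 0, 0], [34, 0, 0, 0, 0]])

```text
t: 23.78
tcp_pos: [535.2, -235.3, -0.4]
orientation: [-0.864, 1.392, 0.863]
force: [0.0, -0.1, -1.0]
gripper_width: 38.7
```

Call:
carry_out(increments=[[34, 0, 0, -1, 0], [34, 0, 0, 0, 0], [34, 0, 0, 0, 0]])

```text
t: 24.03
tcp_pos: [535.2, -235.3, -0.5]
orientation: [-0.864, 1.392, 0.863]
force: [-3.1, 1.4, 5.3]
gripper_width: 38.7
```

Call:
carry_out(increments=[[34, 0, 0, -0.8, 0], [34, 0, 0, 0, 0], [34, 0, 0, 0, 0]])

```text
t: 24.28
tcp_pos: [535.2, -235.3, -0.5]
orientation: [-0.864, 1.392, 0.863]
force: [-2.7, 1.8, 8.1]
gripper_width: 38.7
```

Contact with the tile underside at about 22 mm, so it's in the recess. Releasing, rising, shutting the fingers and pressing.

Call:
carry_out(increments=[[38, 0, 0, 1.5, 0], [42, 0, 0, 0, 0], [48, 0, 0, 0, 0], [55, 0, 0, 0, 0], [60, 0, 0, 0, 0]])

```text
t: 24.7
tcp_pos: [534.9, -235.2, -1.2]
orientation: [-0.863, 1.393, 0.864]
force: [-0.2, 1.2, 0.6]
gripper_width: 60.2
```

Call:
carry_out(increments=[[60, 0, 0, 3, 0], [60, 0, 0, 10, 0], [60, 0, 0, 15, 0], [0, 0, 0, 6, 0], [0, 0, 0, 0, 0]])

```text
t: 25.12
tcp_pos: [537.1, -236.4, 36.4]
orientation: [-0.867, 1.39, 0.859]
force: [-0.0, -0.3, 0.6]
gripper_width: 37.0
```

Call:
carry_out(increments=[[0, 0, 0, 0, 0], [0, 0, 0, 0, 0], [0, 0, 0, 0, 0], [0, 0, 0, 0, 0], [0, 0, 0, 0, 0]])

```text
t: 25.53
tcp_pos: [534.5, -234.9, 32.4]
orientation: [-0.863, 1.393, 0.865]
force: [0.5, 0.6, -0.5]
gripper_width: 0.0
```

Call:
carry_out(increments=[[0, 0, 0, 0, 0], [0, 0, 0, 0, 0], [0, 0, 0, 0, 0]])

```text
t: 25.78
tcp_pos: [535.0, -235.2, 33.1]
orientation: [-0.863, 1.393, 0.864]
force: [0.5, -0.2, -0.2]
gripper_width: 0.3
```

```bash
python3 -c "
from h import *
st()"
```

```text
t 25.78 [ 534.98 -235.16   33.11] psi 1.1102 down [-0.  0. -1.] F [ 0.5 -0.2 -0.2] w 0.3 q6 -0.07
```

Call:
carry_out(increments=[[0, 0, 0, -7, 0], [0, 0, 0, -7, 0], [0, 0, 0, -5, 0], [0, 0, 0, 0, 0], [0, 0, 0, 0, 0]])

```text
t: 26.2
tcp_pos: [534.2, -234.7, 13.1]
orientation: [-0.862, 1.394, 0.865]
force: [-0.0, -0.4, -0.0]
gripper_width: 0.6
```

Call:
carry_out(increments=[[0, 0, 0, -2, 0], [0, 0, 0, -2, 0], [0, 0, 0, 0, 0], [0, 0, 0, 0, 0]])

```text
t: 26.53
tcp_pos: [535.1, -235.2, 10.3]
orientation: [-0.864, 1.393, 0.864]
force: [0.2, -0.6, 0.1]
gripper_width: 0.0
```

Call:
carry_out(increments=[[0, 0, 0, -1.5, 0], [0, 0, 0, -1.5, 0], [0, 0, 0, 0, 0], [0, 0, 0, 0, 0]])

```text
t: 26.87
tcp_pos: [535.5, -235.4, 7.9]
orientation: [-0.864, 1.392, 0.863]
force: [-1.0, -0.1, 4.3]
gripper_width: 0.1
```

```bash
python3 -c "
from h import *
st()"
```

```text
t 26.87 [ 535.45 -235.42    7.93] psi 1.1102 down [ 0.001 -0.001 -1.   ] F [-1.  -0.1  4.3] w 0.1 q6 -0.07
```

Call:
carry_out(increments=[[0, 0, 0, -1.5, 0], [0, 0, 0, -1.5, 0], [0, 0, 0, 0, 0], [0, 0, 0, 0, 0]])

```text
t: 27.2
tcp_pos: [535.4, -235.4, 4.3]
orientation: [-0.864, 1.392, 0.863]
force: [-0.4, 0.6, 5.1]
gripper_width: -0.2
```

Call:
carry_out(increments=[[0, 0, 0, -1.5, 0], [0, 0, 0, -1.5, 0], [0, 0, 0, 0, 0], [0, 0, 0, 0, 0]])

```text
t: 27.53
tcp_pos: [535.4, -235.4, 1.0]
orientation: [-0.864, 1.392, 0.863]
force: [1.8, -0.5, 1.5]
gripper_width: -0.2
```

Call:
carry_out(increments=[[0, 0, 0, -1.5, 0], [0, 0, 0, -1, 0], [0, 0, 0, 0, 0], [0, 0, 0, 0, 0]])

```text
t: 27.87
tcp_pos: [535.5, -235.4, 0.7]
orientation: [-0.865, 1.392, 0.863]
force: [-2.5, 1.2, 11.4]
gripper_width: -0.3
```

It stopped at TCP z = 0.7 with 11 N, and flush was expected at 0.9. One firmer push, then I'll retreat and look.

Call:
carry_out(increments=[[0, 0, 0, -1.5, 0], [0, 0, 0, -1.5, 0], [0, 0, 0, 0, 0], [0, 0, 0, 0, 0]])

```text
t: 28.2
tcp_pos: [535.6, -235.5, 0.6]
orientation: [-0.865, 1.392, 0.862]
force: [-6.1, 4.7, 21.7]
gripper_width: -0.2
```

Call:
carry_out(increments=[[0, 0, 0, 3, 0], [0, 0, 0, 5, 0], [0, 0, 0, 20, 0], [0, 0, 0, 30, 0], [0, 0, 0, 35, 0]])

```text
t: 28.62
tcp_pos: [532.0, -233.4, 85.3]
orientation: [-0.858, 1.397, 0.871]
force: [-0.2, -1.0, 1.2]
gripper_width: 0.3
```

Call:
carry_out(increments=[[0, -10, 30, 20, 0], [0, -15, 38, 0, 0], [0, -15, 38, 0, 0], [0, -15, 38, 0, 0], [0, -10, 30, 0, 0]])

```text
t: 29.03
tcp_pos: [467.5, -58.7, 107.4]
orientation: [-0.861, 1.394, 0.867]
force: [1.2, 1.2, 0.4]
gripper_width: 0.1
```

Call:
carry_out(increments=[[0, -10, 30, 0, 0], [0, 0, 20, 0, 0], [0, 0, 0, 0, 0], [0, 0, 0, 0, 0]])

```text
t: 29.37
tcp_pos: [459.1, -10.4, 107.6]
orientation: [-0.865, 1.394, 0.866]
force: [-0.4, 0.1, 0.2]
gripper_width: 0.2
```

```bash
python3 -c "
from h import *
import pickle
st();e=grab('top');d=grab('side');pickle.dump([d,e],open('end.pkl','wb'))
a=crop(e['frame'],383,188,57,60,7,400,420);b=crop(d['frame'],320,255,80,80,5,400,420)
for im,dd,o,s in((a,e,(383,188),7),(b,d,(320,255),5)):
  p=[533.6,-234.05,-.45] if dd is e else [536.5,-235.2,-.46]
  c,n=np.cos(p[2]),np.sin(p[2]);Q=[[p[0]+c*x-n*y,p[1]+n*x+c*y,30] for x,y in((32,20),(32,-20),(-32,-20),(-32,20))]
  cv2.polylines(im,[((proj(dd,Q)-o+.5)*s).astype(np.int32)],True,(0,255,0))
f=e['frame'].astype(int)
for ch in(f[:,:,0],f[:,:,2]):print(fitls(e,ch,[(-32,32,-20,20,29.5,30)],[533.6,-234,-.45],408,216,14))
cv2.imwrite('pics/end.png',np.hstack([a,b]))"
```

```text
t 29.37 [459.13 -10.36 107.64] psi 1.1127 down [-0.002 -0.    -1.   ] F [-0.4  0.1  0.2] w 0.2 q6 0.29
(array([ 5.339170e+02, -2.345964e+02, -3.714000e-01]), np.float64(214.65))
(array([ 5.342812e+02, -2.337248e+02, -4.293000e-01]), np.float64(94.75))
```

View pics/end.png

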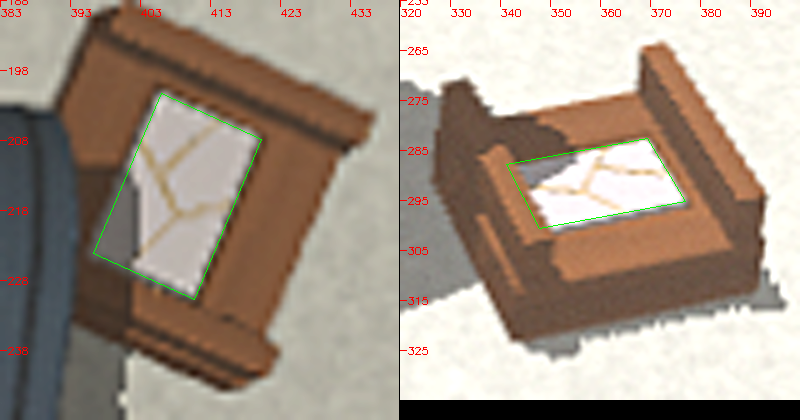

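The tile lies flush in the recess with its gold face up, and it matches the predicted z=30 outline in both views (top centre about (408,216), side about (360,292)). The robot is clear, so I'm handing in.

```bash
python3 -c "
from plant import env
print(env.hand_in())"
```

```text
the job is handed in; nothing more can be done
None
```

I took the tile from its cradle by its short ends, laid it on the glass and let go. I then took it across its long sides, set it in the stand's recess and pressed it home. The job is handed in at about 29 s of the 64 s; no verdict was reported.

**Last checks:**
- **Press:** the fingertips stopped at TCP z = 0.7, then 0.6 under 22 N. When I first touched the tile at top height 30 mm they stopped at 0.9, so the tile's top is flush to about 0.3 mm.
- **Position:** in the last pictures from both cameras the tile covers the outline predicted for a flush, centred fit, with the gold-seamed face up. The robot was clear of everything.

**What disagreed:**
- **Finger length:** the real fingertips sit about 29 mm behind the stated TCP. I found this in the side view, confirmed it by touching the tile in its cradle, and allowed for it afterwards.
- **Stand position:** the two cameras differed by about 3 mm, so I used a value between them. The tile went into the recess without side force.
- **Tile angle:** before the second grip, the camera and the robot differed by about 0.02–0.05 rad. The last top-view fits gave -0.43 rad, and -0.37 rad in a channel disturbed by the arm's shadow, against about -0.45 for the stand. I relied on the outline overlay.
- **Extra squeeze:** I gripped and released the tile once more on the glass to check its angle.
- **Other objects:** I did not measure them again at the end. I saw no contact with any of them.

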